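# Set the label feeder's spring tension and lock it

### The arm

A 6-joint arm with a two-finger parallel gripper is mounted at the origin on a cart in front of the work surface, level with it; the furniture and walls round the work are solid. World frame = base frame: x ahead of the robot, y to its left, z up, the work surface at z = 0. Lengths are in m, angles in rad, forces in N, time in s.
With the tool pointing down it reaches from about 0.25 to 0.775 m from the base axis. Payload 4 kg.
Tool frame: the origin (TCP) lies on the centre line of the jaws, within the pads' length; the fingertips stand 8 mm ahead of it and the grasp point (between the pads) lies 11 mm behind it; z points along the fingers, y is the direction in which the jaws open and shut (so a half turn about z gives the same grasp; the last joint's range is limited). The gripper opens to 94 mm and grips with 3 to 60 N. Pads are 16 mm wide; open, the fingers measure 119 mm over their backs; the gripper's body (75 mm by 177 mm) begins 78 mm behind the grasp point.
Start: joints at [-1.403, 0.087, 1.371, -0, 1.684, -0.103], TCP at [0.147, -0.53, 0.214] pointing down, gripper open.
Joint ranges: [-3.1, 3.1], [-0.76, 2.03], [0.27, 2.55], [-1.08, 4.22], [0.17, 2.65], [-2.57, 2.57]. Speed limits (rad/s): [2.79, 2.79, 3.14, 3.14, 3.14, 3.14].

### API

Orientations are given as [roll, pitch, yaw] about the fixed x, y, z axes, in that order (R = Rz(yaw) Ry(pitch) Rx(roll)).
In Python, from bench import * gives the robot as it stands.
- The arm moves only by the tool step_arm, never from a script. Its argument "steps" is a list of rows, each an object of numbers: "jaw": the opening, from 0 (shut) to 1 (fully open); "tx", "ty", "tz": the shift along the tool's x, y, z in m; "ax", "ay", "az": the turn, a rotation vector about the tool's x, y, z in rad. In form: [{"jaw": .., "tx": .., "ty": .., "tz": .., "ax": .., "ay": .., "az": ..}, ...]. A call has 1 to 8 rows; each row is the pose to reach, as a shift and turn from the pose measured when the call began, along the tool's axes at that moment; what a row does not reach only later rows make up. A row lasts 1/10 s, in which the tool goes at most 50 mm and 8.59 degrees, less where a joint would pass 70% of its speed; a pose out of reach is approached as far as the arm can. A call with a gripper value outside its range is refused whole. The fingers move at their own pace and stop on an object; the grip force is fixed at half the most. Time passes only in rows, so rows that repeat a pose let the fingers close. It gives the time, the measured TCP pose, the force and the opening at its end, in the units of the state.
- get_obs(): the state, without advancing time (a new reading comes with each control period).
- snapshot(name): name is "scene" or "top"; returns (picture, depth): 480x640x3 uint8, red, green, blue; 480x640 float32, m along the optical axis (not along the pixel's ray), 0 where there is no reading.
- camera_model(name): a dict with "intrinsics" (3x3 intrinsics, pixels), "origin" and "orientation" of the camera in the world. Camera axes: x right, y down, z forward; pixel columns grow to the right and rows downward; lengths in m; the calibration is good to about 2 mm. A picture is of the moment at which its call begins. camera_model takes no time and is no camera call.
- close_job(): hands the job in, once; it reports no verdict.
Trained networks look in the newest picture that a camera, given by its name, has taken for a name from the list of things; names that differ only in an ending like _2 or _b are one class to them, and where a whole thing is asked for, a point or a joint stands for the part that bears it (a point fixed in the world has none). Each returns a list of dicts, best first, with "confidence" (0 to 1); they miss things now and then, are a little off and sometimes report something else, mostly with a low value. They report only what shows in the picture. A call takes as long as a camera call.
- silhouettes(camera, query): "pixels" (480x640 bool, what is visible of it) and "rect" ([left, top, right, bottom] in pixels, round what is visible of it).
The state is a dict: "time": time; "joint_positions": joint angles; "qvel": joint speeds; "joint_torque": joint torques, N m; "tool_pos": TCP position; "ee_rot": TCP orientation; "wrist_force": force on the tool from outside, world axes, zero at the start; "wrist_torque": the same for the moment, N m; "width": finger opening in m.
Only numpy, scipy, OpenCV 4.12 (cv2) and the standard library are available. Lean on these libraries where they do the work, as an engineer would, in place of code of your own. Each camera call takes 0.05 s, during which the arm holds its last target. There are 200 camera calls.

### The job

Set the tension on the label feeder's tension unit: turn the black T-bar knob clockwise until the pointer of the yellow sprung arm stands over the white band of the red set mark. Then push the orange thumb wedge in under its blue bridge until it is jammed tight on the steel bar, so the setting is locked. Do not shift the set mark, and leave the other things on the table where they are.

Things in the scene. Friction and masses are not known exactly. Their poses are not given: they have to be found in the camera images.
- unit: The tension unit, fixed to the table: grey T-shaped base plate 12 mm thick: x = -70 to +60 and y = -125 to +125 mm, with a tongue 120 mm wide to x = +150. Origin on the table; x points from the front (wedge tail, knob) to the scale at the back, y left, z up. In this frame the knob's axis is at x = -23, y = +65 mm and the sprung arm's pivot at x = +40, y = 0 (its pivot pin, the highest part there, reaches up to 63 mm).
- knob (a joint): Angle of the knob, rad, 0 to 2.75; grows clockwise seen from above. It stays where it is left (friction; turning takes 0.1 to 0.2 N m). 1 rad of knob turns the sprung arm by 0.2222 rad, geared without play.
- knob_grip (a point): Point on the knob's vertical axis, 78 mm above the table, where to grip it. The knob is an upright black bar 60 mm long (point's x), 14 mm thick (point's y), 58 to 92 mm above the table, on a round foot of 38 mm diameter, 44 to 58 mm above the table. The point turns with it. A white line on top marks its +x half. Nothing else within 70 mm is higher than 52 mm.
- sprung_arm (a joint): Deflection of the yellow sprung arm, rad; equals 0.2222 x knob angle. Grows as the knob is turned clockwise; the pointer then swings to the unit's +y (left).
- pointer_tip (a point): End of the thin black pointer (3 mm wide) of the yellow arm, 81 mm from the arm's pivot, 47 mm above the table.
- set_mark (a joint): Angle at which the set mark is clamped on the scale, rad, about the same pivot and from the same zero as sprung_arm: the pointer stands on the mark's middle when sprung_arm equals set_mark. It always starts at a larger value than sprung_arm. Not to be moved.
- mark_centre (a point): Middle of the white band (10 mm wide, running radially from the pivot, 9 mm of red on each side) of the set mark, 81 mm from the arm's pivot, its top 35 mm above the table; the pointer passes above it. Its y axis points across the band.
- wedge_push (a point): Middle of the wedge's tail face, which is 24 mm wide and 48 mm high (24 mm below and above this point) and looks to the unit's -x: push here to the unit's +x. The thumb tab at the tail is 10 mm thick and 24 mm wide; beyond the tail face is free space. It lies about 85 mm in front of the unit's origin.
- label_roll: Short upright roll of labels, 68 mm diameter, 60 mm high, origin under its centre; a bystander.
- glue_can: Small upright tin, 69 mm diameter, 76 mm high, origin under its centre; a bystander.
- tape_gun: Hand tape gun lying on its side, 153 x 150 x 56 mm, origin under its centre; a bystander.
- spanner: Steel spanner lying flat, 154 mm long, 8 mm thick, origin under its centre; a bystander near the table's front edge.
- bar: Toothed steel bar, 16 x 215 x 20 mm, lying along the unit's y at x = -5 mm, its top 36 mm above the table; origin at its middle. The knob drives it: 10 mm to the unit's -y per rad of knob. The wedge jams down on its top.
- wedge: Orange thumb wedge, 90 mm long, 24 mm wide, origin under its thin end. It slides only along the unit's +x and 10 degrees downward, under a blue bridge (unit x -27 to +17, y -55 to -95 mm, 66 mm high), with 2 N of friction; after 14 to 22 mm of travel its flat underside meets the bar and jams. It stays where it is left. A push of 10 to 20 N jams it tight.

How it is judged:
By the outcome, as a careful person would: the job done as asked, in the order asked, and still so for the second after the job is handed in, with the robot touching nothing.
It also fails if it takes over 64 s, if anything falls off the work surface, if the arm or the gripper's body presses on something with over 40 N, if the wrist force passes 120 N, or if a joint passes its speed limit or range.

## Working session

There is one attempt and no reset: what is moved stays moved. The work goes in short steps, Python scripts to look and compute and a tool call to move; the robot and the scene stay as the last step left them, time stands still between calls to the robot, and variables do not carry over. Pictures are saved under pics/ and viewed, about 8 in all and at most 12, crops included, and the job is handed in when it is done.

Besides the shell and the picture viewer there is one more tool, called after "Request:" in YAML: its name, and indented under it one key for each argument. step_arm: Moves the arm, as the interface text tells. Its arguments: {"type":"object","properties":{"steps":{"type":"array"}},"required":["steps"]}

```bash
mkdir -p pics; cat > h.py <<'E'
from bench import *
import numpy as np, cv2
def cam(n):
    m=camera_model(n); return np.array(m["intrinsics"]),np.array(m["origin"]),m["orientation"]
def snap(n,f):
    p,d=snapshot(n); cv2.imwrite("pics/"+f,p[:,:,::-1]); np.save(n+"_d.npy",d); np.save(n+"_p.npy",p); return p,d
E
python3 - <<'E'
from h import *
for n in("scene","top"):
    snap(n,n+"0.png"); print(camera_model(n))
    for q in("unit","knob_grip","wedge","set_mark","sprung_arm","bar"):
        print(n,q,[(round(s["confidence"],2),s["rect"],int(s["pixels"].sum())) for s in silhouettes(n,q)])
print(get_obs())
E
```

```text
{'intrinsics': array([[621.5331193 ,   0.        , 310.06770449],
       [  0.        , 621.5331193 , 230.93284064],
       [  0.        ,   0.        ,   1.        ]]), 'origin': array([-0.12673071,  0.65276557,  1.15886755]), 'orientation': array([-2.37067655,  0.00921892, -2.41703257])}
scene unit [(0.76, [240.3, 209.7, 351.4, 294.8], 5460), (0.36, [399.4, 144.3, 426.9, 184.9], 896), (0.27, [323.7, 224.7, 345.7, 246.4], 319)]
scene knob_grip [(0.82, [275.8, 238.2, 293.3, 266.5], 382)]
scene wedge [(0.77, [323.4, 222.4, 343.5, 245.8], 254)]
scene set_mark [(0.73, [249.8, 215.4, 274.3, 226.3], 159)]
scene sprung_arm [(0.79, [273.3, 215.6, 296.3, 242.7], 195)]
scene bar [(0.58, [262.2, 230.2, 315.7, 272.4], 330)]
{'intrinsics': array([[528.3642353 ,   0.        , 310.0412619 ],
       [  0.        , 528.3642353 , 247.02772852],
       [  0.        ,   0.        ,   1.        ]]), 'origin': array([ 0.21882717, -0.11793429,  1.7013279 ]), 'orientation': array([-2.92862471, -0.00607706, -1.49138436])}
top unit [(0.6, [274.2, 196.0, 353.0, 269.6], 3827), (0.37, [331.1, 249.0, 335.2, 266.
[... 347 characters left out ...]
34.4, 332.2, 248.0], 138)]
{'time': 0.7, 'joint_positions': array([-1.40310001e+00,  8.71546189e-02,  1.37063460e+00,  3.03799303e-05,
        1.68360960e+00, -1.03070554e-01]), 'qvel': array([ 0.00123866, -0.00065875,  0.00031824, -0.00174021, -0.0002206 ,
        0.00179754]), 'joint_torque': array([ 1.30798006e-03, -3.39905298e+01, -3.02518344e+01,  7.18387915e-02,
        2.35156406e-02,  4.25316827e-06]), 'tool_pos': array([ 0.14713628, -0.52999302,  0.21356393]), 'ee_rot': array([ 3.14139674e+00, -1.00825959e-05,  2.70770300e-01]), 'wrist_force': array([-0.18461927,  0.09863127,  0.2590089 ]), 'wrist_torque': array([ 0.0371412 ,  0.0318561 , -0.03187139]), 'width': 0.09406546852325734}
```

```bash
python3 - <<'E'
import cv2,numpy as np
s=cv2.imread("pics/scene0.png");t=cv2.imread("pics/top0.png")
a=cv2.resize(s[200:305,230:365],(800,622),interpolation=cv2.INTER_CUBIC)[:600]
b=cv2.resize(t[185:285,260:365],(630,600),interpolation=cv2.INTER_CUBIC)
cv2.imwrite("pics/a.png",a);cv2.imwrite("pics/b.png",b)
f=np.hstack([cv2.resize(s,(400,300)),cv2.resize(t,(400,300))]);cv2.imwrite("pics/f.png",f)
E
```

```text
(no output)
```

View pics/a.png

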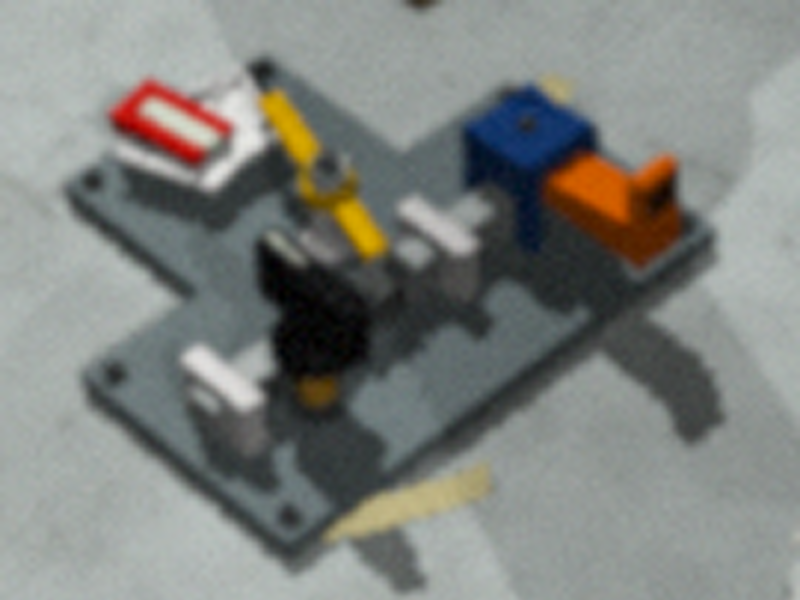

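View pics/b.png

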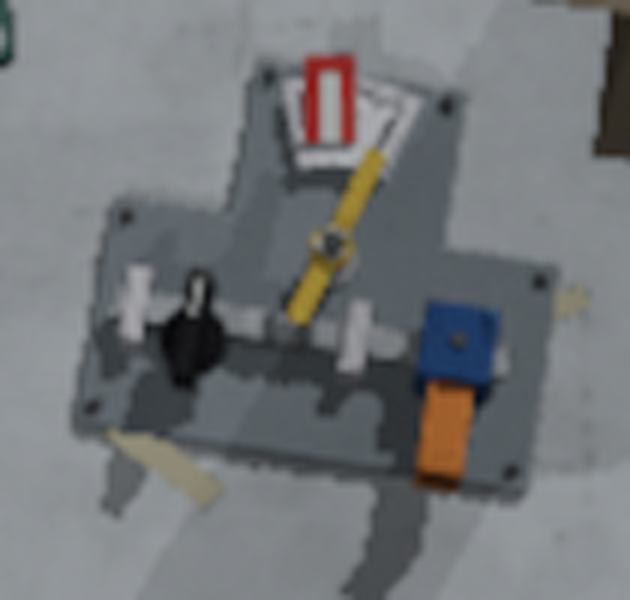

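View pics/f.png

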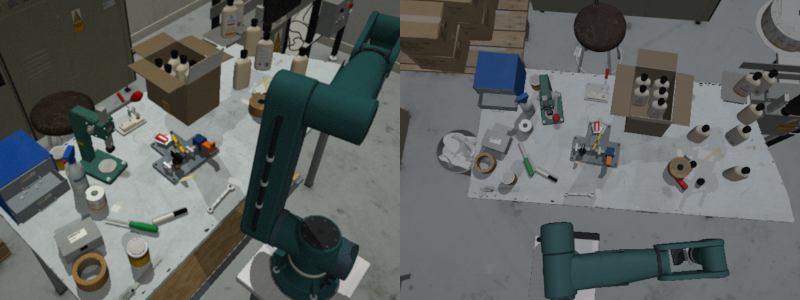

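```bash
cat >> h.py <<'E'
from scipy.spatial.transform import Rotation as Ro
from scipy.optimize import least_squares
def proj(n,P):
    K,o,r=cam(n); R=Ro.from_euler("xyz",r).as_matrix()
    q=(np.atleast_2d(P)-o)@R@K.T; return q[:,:2]/q[:,2:]
def ray(n,uv,z):
    K,o,r=cam(n); R=Ro.from_euler("xyz",r).as_matrix()
    d=np.c_[np.atleast_2d(uv),np.ones(len(np.atleast_2d(uv)))]@np.linalg.inv(K).T@R.T
    return o+d*((z-o[2])/d[:,2:])
def u2w(p,U): # U = x,y,yaw ; p in unit frame (m)
    c,s=np.cos(U[2]),np.sin(U[2]); p=np.atleast_2d(p)
    return np.c_[U[0]+c*p[:,0]-s*p[:,1],U[1]+s*p[:,0]+c*p[:,1],p[:,2]]
def w2u(p,U):
    c,s=np.cos(U[2]),np.sin(U[2]); d=np.atleast_2d(p)-[U[0],U[1],0]
    return np.c_[c*d[:,0]+s*d[:,1],-s*d[:,0]+c*d[:,1],d[:,2]]
E
python3 - <<'E'
from h import *
C={k:(x/1e3,y/1e3,.012) for k,(x,y) in dict(a=(-70,125),b=(60,125),c=(60,60),d=(150,60),e=(150,-60),f=(60,-60),g=(60,-125),h=(-70,-125)).items()}
C["p"]=(.04,0,.063)
A=dict(a=(290,550),b=(82,378),c=(190,297),d=(68,190),e=(262,62),f=(403,152),h=(713,240),p=(332,162))
B=dict(a=(75,432),b=(112,198),c=(228,213),d=(258,62),e=(465,95),f=(443,252),g=(557,265),h=(525,500),p=(332,240))
a=np.array([230,200])+np.array(list(A.values()))/5.926-.4
b=np.array([260,185])+np.array(list(B.values()))/6-.4
PA=np.array([C[k] for k in A]);PB=np.array([C[k] for k in B])
def res(U,s=3):
    r=[]
    if s&1:r.append((proj("scene",u2w(PA,U))-a).ravel())
    if s&2:r.append((proj("top",u2w(PB,U))-b).ravel())
    return np.concatenate(r)
x0=[*ray("top",[315,226],.03)[0][:2],0]
for s in(1,2,3):
    q=least_squares(res,x0,args=(s,),loss="soft_l1"); print(s,q.x.round(4),res(q.x,s).reshape(-1,2).round(1).tolist())
U=q.x; np.save("U.npy",U)
f=lambda n,p,z:(w2u(ray(n,np.array([230,200] if n=="scene" else [260,185])+np.array(p)/(5.926 if n=="scene" else 6)-.4,z),U)*1e3).round(1).tolist()
print("mark band ends",f("scene",[(148,108),(213,148)],.035),f("top",[(330,75),(330,142)],.035))
print("arm yellow ends",f("scene",[(275,105),(372,245)],.047),f("top",[(375,160),(298,312)],.047))
print("knob line/foot",f("scene",[(270,240),(305,262)],.092),f("top",[(201,276),(193,308)],.092))
print("wedge tail",f("top",[(440,487)],.05),f("scene",[(655,165),(678,195)],.06))
K=["knob",u2w([-.023,.065,.078],U),"push",u2w([-.085,-.075,.04],U)];print(K)
E
```

```text
1 [ 0.6013 -0.1032 -0.0737] [[-0.1, 0.8], [-0.6, 0.1], [1.1, 0.0], [-1.4, -0.3], [0.5, -1.4], [-0.0, 0.4], [1.4, -1.4], [-0.6, 0.5]]
2 [ 0.605  -0.1064 -0.0765] [[-0.6, -0.9], [-0.1, 0.1], [0.0, 0.5], [-0.7, 0.0], [0.3, -0.1], [0.1, -0.4], [0.6, 0.4], [0.4, -0.4], [-0.1, 0.7]]
3 [ 0.6034 -0.1052 -0.0723] [[-0.1, -0.2], [-0.6, -0.7], [1.1, -0.8], [-1.4, -1.0], [0.4, -2.2], [-0.2, -0.4], [1.3, -2.3], [-0.7, -0.3], [-0.9, -0.3], [-0.5, 0.6], [-0.5, 1.0], [-1.3, 0.5], [-0.2, 0.2], [-0.4, -0.1], [0.1, 0.7], [0.1, -0.1], [-0.5, 1.2]]
mark band ends [[139.6, 16.0, 35.0], [101.3, 12.2, 35.0]] [[143.7, 14.6, 35.0], [105.9, 8.9, 35.0]]
arm yellow ends [[92.5, -16.6, 47.0], [2.8, 10.4, 47.0]] [[96.0, -17.1, 47.0], [6.0, 11.3, 47.0]]
knob line/foot [[1.6, 65.4, 92.0], [-17.0, 63.6, 92.0]] [[6.8, 63.0, 92.0], [-10.8, 64.4, 92.0]]
wedge tail [[-77.2, -77.4, 50.0]] [[-56.4, -96.9, 60.0], [-75.2, -91.0, 60.0]]
['knob', array([[ 0.58519636, -0.03873218,  0.078     ]]), 'push', array([[ 0.51323881, -0.17388436,  0.04      ]])]
```

```bash
cat >> h.py <<'E'
def go(p,yaw): # row (tool axes) to reach world TCP p, pointing down at yaw
    o=get_obs(); R=Ro.from_euler("xyz",o["ee_rot"]); T=Ro.from_euler("xyz",[np.pi,0,yaw])
    print("t",round(o["time"],2),"at",o["tool_pos"].round(4),o["ee_rot"].round(3),"F",o["wrist_force"].round(1),"w",round(o["width"],4))
    print("shift",R.inv().apply(np.array(p)-o["tool_pos"]).round(4),"turn",(R.inv()*T).as_rotvec().round(3))
E
python3 - <<'E'
from h import *
go([.40,-.20,.214],.27-1.2)
go([.40,-.20,.214],.27+1.2)
print(ray("top",[[345,208],[341,100],[490,208]],.2))
E
```

```text
t 0.7 at [ 0.1471 -0.53    0.2136] [ 3.141 -0.     0.271] F [-0.2  0.1  0.3] w 0.0941
shift [ 0.3319 -0.2503 -0.0005] turn [ 0.    -0.     1.201]
t 0.7 at [ 0.1471 -0.53    0.2136] [ 3.141 -0.     0.271] F [-0.2  0.1  0.3] w 0.0941
shift [ 0.3319 -0.2503 -0.0005] turn [ 0.     0.    -1.199]
[[ 0.6691694  -0.19490239  0.2       ]
 [ 1.01494965 -0.15983964  0.2       ]
 [ 0.70400788 -0.62298527  0.2       ]]
```

Request:
step_arm:
  steps:
    - {"jaw": 1, "tx": 0.332, "ty": -0.25, "tz": 0, "ax": 0, "ay": 0, "az": -1.2}
    - {"jaw": 1, "tx": 0.332, "ty": -0.25, "tz": 0, "ax": 0, "ay": 0, "az": -1.2}
    - {"jaw": 1, "tx": 0.332, "ty": -0.25, "tz": 0, "ax": 0, "ay": 0, "az": -1.2}
    - {"jaw": 1, "tx": 0.332, "ty": -0.25, "tz": 0, "ax": 0, "ay": 0, "az": -1.2}
    - {"jaw": 1, "tx": 0.332, "ty": -0.25, "tz": 0, "ax": 0, "ay": 0, "az": -1.2}
    - {"jaw": 1, "tx": 0.332, "ty": -0.25, "tz": 0, "ax": 0, "ay": 0, "az": -1.2}
    - {"jaw": 1, "tx": 0.332, "ty": -0.25, "tz": 0, "ax": 0, "ay": 0, "az": -1.2}
    - {"jaw": 1, "tx": 0.332, "ty": -0.25, "tz": 0, "ax": 0, "ay": 0, "az": -1.2}

```text
time: 1.5
tool_pos: [0.3916, -0.2109, 0.2139]
ee_rot: [3.14, 0.001, 1.477]
wrist_force: [0.5, -1.2, 0.4]
width: 0.0938
```

```bash
python3 - <<'E'
from h import *
go([.585,-.039,.2],3.07-.4)
E
```

```text
t 1.5 at [ 0.3916 -0.2109  0.2139] [3.140e+00 1.000e-03 1.477e+00] F [ 0.5 -1.2  0.4] w 0.0938
shift [0.1893 0.1764 0.0139] turn [ 1.000e-03  1.000e-03 -1.193e+00]
```

Request:
step_arm:
  steps:
    - {"jaw": 1, "tx": 0.189, "ty": 0.176, "tz": 0.014, "ax": 0, "ay": 0, "az": -1.2}
    - {"jaw": 1, "tx": 0.189, "ty": 0.176, "tz": 0.014, "ax": 0, "ay": 0, "az": -1.2}
    - {"jaw": 1, "tx": 0.189, "ty": 0.176, "tz": 0.014, "ax": 0, "ay": 0, "az": -1.2}
    - {"jaw": 1, "tx": 0.189, "ty": 0.176, "tz": 0.014, "ax": 0, "ay": 0, "az": -1.2}
    - {"jaw": 1, "tx": 0.189, "ty": 0.176, "tz": 0.014, "ax": 0, "ay": 0, "az": -1.2}
    - {"jaw": 1, "tx": 0.189, "ty": 0.176, "tz": 0.014, "ax": 0, "ay": 0, "az": -1.2}
    - {"jaw": 1, "tx": 0.189, "ty": 0.176, "tz": 0.014, "ax": 0, "ay": 0, "az": -1.2}
    - {"jaw": 1, "tx": 0.189, "ty": 0.176, "tz": 0.014, "ax": 0, "ay": 0, "az": -1.2}

```text
time: 2.3
tool_pos: [0.585, -0.0384, 0.1994]
ee_rot: [-3.141, 0.001, 2.679]
wrist_force: [0.7, -0.4, 0.1]
width: 0.0939
```

```bash
python3 - <<'E'
from h import *
go([.585,-.039,.12],3.07)
p,d=snap("scene","s1.png")
cv2.imwrite("pics/s1c.png",cv2.resize(p[150:300,220:420,::-1],(800,600),interpolation=cv2.INTER_CUBIC))
E
```

```text
t 2.3 at [ 0.585  -0.0384  0.1994] [-3.141e+00  1.000e-03  2.679e+00] F [ 0.7 -0.4  0.1] w 0.0939
shift [-0.0002 -0.0004  0.0794] turn [-0.001  0.    -0.391]
```

View pics/s1c.png

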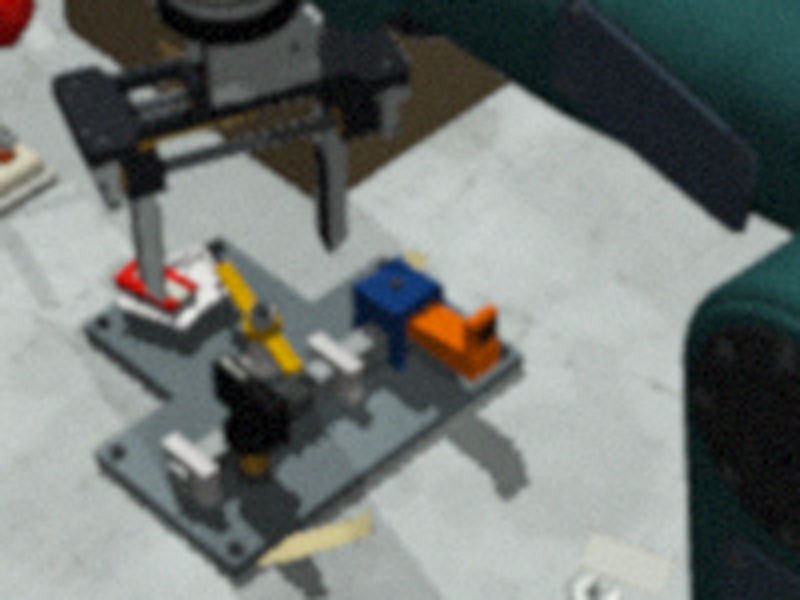

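Request:
step_arm:
  steps:
    - {"jaw": 1, "tx": 0, "ty": 0, "tz": 0.03, "ax": 0, "ay": 0, "az": -0.15}
    - {"jaw": 1, "tx": 0, "ty": 0, "tz": 0.07, "ax": 0, "ay": 0, "az": -0.3}
    - {"jaw": 0.7, "tx": 0, "ty": 0, "tz": 0.1, "ax": 0, "ay": 0, "az": -0.39}
    - {"jaw": 0.5, "tx": 0, "ty": 0, "tz": 0.12, "ax": 0, "ay": 0, "az": -0.39}
    - {"jaw": 0.4, "tx": 0, "ty": 0, "tz": 0.127, "ax": 0, "ay": 0, "az": -0.39}
    - {"jaw": 0.35, "tx": 0, "ty": 0, "tz": 0.127, "ax": 0, "ay": 0, "az": -0.39}

```text
time: 2.95
tool_pos: [0.5842, -0.0389, 0.0716]
ee_rot: [-3.141, -0.002, 3.07]
wrist_force: [-0.4, -0.2, -1.1]
width: 0.0652
```

Request:
step_arm:
  steps:
    - {"jaw": 0.25, "tx": 0, "ty": 0, "tz": 0, "ax": 0, "ay": 0, "az": 0}
    - {"jaw": 0.15, "tx": 0, "ty": 0, "tz": 0, "ax": 0, "ay": 0, "az": 0}
    - {"jaw": 0.05, "tx": 0, "ty": 0, "tz": 0, "ax": 0, "ay": 0, "az": 0}
    - {"jaw": 0, "tx": 0, "ty": 0, "tz": 0, "ax": 0, "ay": 0, "az": 0}
    - {"jaw": 0, "tx": 0, "ty": 0, "tz": 0, "ax": 0, "ay": 0, "az": 0}
    - {"jaw": 0, "tx": 0, "ty": 0, "tz": 0, "ax": 0, "ay": 0, "az": 0}

```text
time: 3.55
tool_pos: [0.5843, -0.0391, 0.0719]
ee_rot: [-3.14, -0.001, 3.07]
wrist_force: [-0.5, -4.2, 0.3]
width: 0.0172
```

```bash
python3 - <<'E'
from h import *
go([.585,-.039,.072],3.07)
o=get_obs();print(o["wrist_torque"],o["joint_positions"].round(3))
E
```

```text
t 3.55 at [ 0.5843 -0.0391  0.0719] [-3.14e+00 -1.00e-03  3.07e+00] F [-0.5 -4.2  0.3] w 0.0172
shift [-0.0007  0.0001 -0.0001] turn [-0.001 -0.001  0.   ]
[-1.15940954 -0.11221003 -0.05108289] [-1.630e-01  2.340e-01  1.488e+00 -1.000e-03  1.421e+00 -1.662e+00]
```

Request:
step_arm:
  steps:
    - {"jaw": 0, "tx": 0, "ty": 0, "tz": 0, "ax": 0, "ay": 0, "az": 0}
    - {"jaw": 0, "tx": 0, "ty": 0, "tz": 0, "ax": 0, "ay": 0, "az": 0}
    - {"jaw": 0, "tx": 0, "ty": 0, "tz": 0, "ax": 0, "ay": 0, "az": 0}

```text
time: 3.85
tool_pos: [0.5841, -0.0406, 0.0718]
ee_rot: [-3.138, -0.001, 3.069]
wrist_force: [-0.5, -5.7, 0.1]
width: 0.0137
```

```bash
python3 - <<'E'
from h import *
go([.585,-.039,.072],3.07)
o=get_obs();print(o["wrist_torque"],o["joint_positions"].round(3))
E
```

```text
t 3.85 at [ 0.5841 -0.0406  0.0718] [-3.138e+00 -1.000e-03  3.069e+00] F [-0.5 -5.7  0.1] w 0.0137
shift [-0.0007  0.0017 -0.0002] turn [-0.004 -0.001 -0.001]
[-0.72570309 -0.09391114 -0.16899304] [-0.164  0.235  1.487 -0.004  1.421 -1.662]
```

Request:
step_arm:
  steps:
    - {"jaw": 0, "tx": 0, "ty": 0, "tz": 0, "ax": 0, "ay": 0, "az": 0.1}
    - {"jaw": 0, "tx": 0, "ty": 0, "tz": 0, "ax": 0, "ay": 0, "az": 0.22}
    - {"jaw": 0, "tx": 0, "ty": 0, "tz": 0, "ax": 0, "ay": 0, "az": 0.34}
    - {"jaw": 0, "tx": 0, "ty": 0, "tz": 0, "ax": 0, "ay": 0, "az": 0.46}
    - {"jaw": 0, "tx": 0, "ty": 0, "tz": 0, "ax": 0, "ay": 0, "az": 0.58}
    - {"jaw": 0, "tx": 0, "ty": 0, "tz": 0, "ax": 0, "ay": 0, "az": 0.7}
    - {"jaw": 0, "tx": 0, "ty": 0, "tz": 0, "ax": 0, "ay": 0, "az": 0.8}
    - {"jaw": 0, "tx": 0, "ty": 0, "tz": 0, "ax": 0, "ay": 0, "az": 0.8}

```text
time: 4.65
tool_pos: [0.5858, -0.0379, 0.0719]
ee_rot: [3.139, 0.0, 2.269]
wrist_force: [3.9, 4.9, -1.8]
width: 0.0136
```

```bash
python3 - <<'E'
from h import *
go([.585,-.039,.072],3.07-1.6)
print(get_obs()["wrist_torque"])
for n in("scene","top"):
    snap(n,n+"2.png")
    for q in("set_mark","sprung_arm"):
        print(n,q,[(round(s["confidence"],2),s["rect"],int(s["pixels"].sum())) for s in silhouettes(n,q)])
s=cv2.imread("pics/scene2.png");t=cv2.imread("pics/top2.png")
a=cv2.resize(s[200:275,235:310],(400,400),interpolation=cv2.INTER_CUBIC)
b=cv2.resize(t[185:260,270:345],(400,400),interpolation=cv2.INTER_CUBIC)
cv2.imwrite("pics/c2.png",np.hstack([a,b]))
E
```

```text
t 4.65 at [ 0.5858 -0.0379  0.0719] [3.139 0.    2.269] F [ 3.9  4.9 -1.8] w 0.0136
shift [-0.0004 -0.0013 -0.0001] turn [ 0.002 -0.001  0.799]
[ 0.64478515 -0.70803344 -0.11596643]
scene set_mark [(0.45, [257.2, 226.3, 269.7, 226.6], 35)]
scene sprung_arm [(0.46, [277.0, 223.7, 297.8, 243.2], 69)]
top set_mark [(0.49, [309.5, 193.6, 323.2, 211.4], 128)]
top sprung_arm [(0.62, [308.5, 208.1, 320.0, 240.8], 159)]
```

View pics/c2.png

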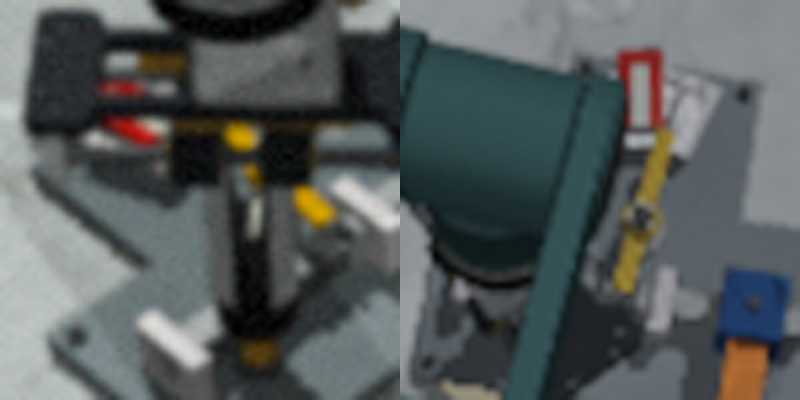

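```bash
cat >> h.py <<'E'
UT=[.605,-.1064,-.0765]
def ang(f):
    t=cv2.imread(f)[185:260,285:345]; h=cv2.cvtColor(t,cv2.COLOR_BGR2HSV).astype(int)
    H,S,V=h[...,0],h[...,1],h[...,2]
    ye=(H>18)&(H<35)&(S>110)&(V>70); ye=cv2.morphologyEx(ye.astype(np.uint8),cv2.MORPH_CLOSE,np.ones((3,3)))
    n,l,st,_=cv2.connectedComponentsWithStats(ye); ye=l==1+np.argmax(st[1:,4])
    re=((H<8)|(H>172))&(S>120)&(V>60); n,l,st,ce=cv2.connectedComponentsWithStats(re.astype(np.uint8)); re=l==1+np.argmax(st[1:,4])
    uv=lambda m:np.argwhere(m)[:,::-1]+[285,185]
    Y=w2u(ray("top",uv(ye),.047),UT)[:,:2]; c=Y.mean(0); v=np.linalg.svd(Y-c)[2][0]; v*=np.sign(v[0])
    hull=cv2.convexHull(uv(re).astype(np.float32)); rr=cv2.minAreaRect(hull)
    M=w2u(ray("top",np.array([rr[0]]),.035),UT)[0,:2]
    box=w2u(ray("top",cv2.boxPoints(rr),.035),UT)[:,:2]; e=max((box[1]-box[0],box[2]-box[1]),key=np.linalg.norm); e*=np.sign(e[0])
    off=(c-[.04,0])@[-v[1],v[0]]
    print(f,"n",len(Y),re.sum(),"arm",np.arctan2(v[1],v[0]).round(3),"offaxis mm",(off*1e3).round(1),"mark c",(M*1e3).round(1),"ang",np.arctan2(M[1],M[0]-.04).round(3),"edge dir",np.arctan2(e[1],e[0]).round(3))
E
python3 -c "
from h import *
ang('pics/top0.png');ang('pics/top2.png')"
```

```text
pics/top0.png n 106 65 arm -0.281 offaxis mm 0.4 mark c [128.7  14.5] ang 0.162 edge dir 0.153
pics/top2.png n 103 48 arm -0.112 offaxis mm 0.4 mark c [127.   14.2] ang 0.162 edge dir 0.153
```

Request:
step_arm:
  steps:
    - {"jaw": 0, "tx": 0, "ty": 0, "tz": 0, "ax": 0, "ay": 0, "az": 0.13}
    - {"jaw": 0, "tx": 0, "ty": 0, "tz": 0, "ax": 0, "ay": 0, "az": 0.27}
    - {"jaw": 0, "tx": 0, "ty": 0, "tz": 0, "ax": 0, "ay": 0, "az": 0.41}
    - {"jaw": 0, "tx": 0, "ty": 0, "tz": 0, "ax": 0, "ay": 0, "az": 0.55}
    - {"jaw": 0, "tx": 0, "ty": 0, "tz": 0, "ax": 0, "ay": 0, "az": 0.69}
    - {"jaw": 0, "tx": 0, "ty": 0, "tz": 0, "ax": 0, "ay": 0, "az": 0.83}
    - {"jaw": 0, "tx": 0, "ty": 0, "tz": 0, "ax": 0, "ay": 0, "az": 0.97}
    - {"jaw": 0, "tx": 0, "ty": 0, "tz": 0, "ax": 0, "ay": 0, "az": 1.1}

```text
time: 5.75
tool_pos: [0.59, -0.0372, 0.0719]
ee_rot: [3.132, -0.007, 1.166]
wrist_force: [13.3, -0.8, -6.5]
width: 0.0139
```

```bash
python3 - <<'E'
from h import *
go([.585,-.039,.072],3.07-1.9)
print(get_obs()["wrist_torque"])
snap("top","top3.png"); ang("pics/top3.png")
E
```

```text
t 5.75 at [ 0.59   -0.0372  0.0719] [ 3.132 -0.007  1.166] F [13.3 -0.8 -6.5] w 0.0139
shift [-0.0036 -0.0039 -0.0002] turn [ 0.01  -0.007 -0.004]
[-0.11303479 -1.72923896  0.21458659]
pics/top3.png n 54 46 arm 0.061 offaxis mm -1.7 mark c [128.7  14.5] ang 0.162 edge dir 0.153
```

```bash
python3 - <<'E'
from h import *
t=cv2.imread("pics/top3.png")
cv2.imwrite("pics/c3.png",cv2.resize(t[185:255,285:355],(600,600),interpolation=cv2.INTER_CUBIC))
E
```

```text
(no output)
```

View pics/c3.png

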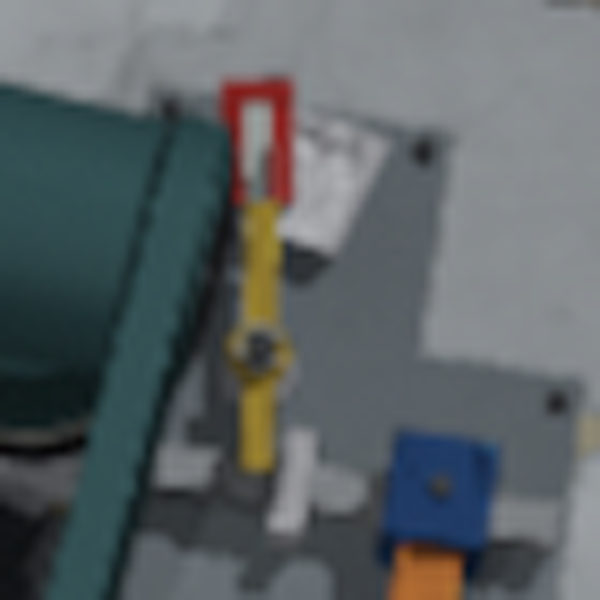

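```bash
sed -i 's/np.ones((3,3)))$/np.ones((7,5)))/' h.py; python3 - <<'E'
from h import *
for i in(0,2,3): ang(f"pics/top{i}.png")
E
```

```text
pics/top0.png n 117 65 arm -0.281 offaxis mm 0.2 mark c [128.7  14.5] ang 0.162 edge dir 0.153
pics/top2.png n 120 48 arm -0.111 offaxis mm 0.5 mark c [127.   14.2] ang 0.162 edge dir 0.153
pics/top3.png n 121 46 arm 0.118 offaxis mm -0.3 mark c [128.7  14.5] ang 0.162 edge dir 0.153
```

Request:
step_arm:
  steps:
    - {"jaw": 0, "tx": 0, "ty": 0, "tz": 0, "ax": 0, "ay": 0, "az": 0.08}
    - {"jaw": 0, "tx": 0, "ty": 0, "tz": 0, "ax": 0, "ay": 0, "az": 0.16}
    - {"jaw": 0, "tx": 0, "ty": 0, "tz": 0, "ax": 0, "ay": 0, "az": 0.16}
    - {"jaw": 0, "tx": 0, "ty": 0, "tz": 0, "ax": 0, "ay": 0, "az": 0.16}

```text
time: 6.2
tool_pos: [0.5908, -0.0375, 0.0719]
ee_rot: [3.131, -0.009, 1.003]
wrist_force: [5.6, -2.8, -1.1]
width: 0.0141
```

```bash
python3 - <<'E'
from h import *
go([.585,-.039,.072],3.07-2.06)
P=np.mean([snapshot("top")[0].astype(float) for _ in range(6)],0); cv2.imwrite("pics/top4.png",P[:,:,::-1]); ang("pics/top4.png")
t=cv2.imread("pics/top4.png")
cv2.imwrite("pics/c4.png",cv2.resize(t[190:230,295:335],(600,600),interpolation=cv2.INTER_CUBIC))
E
```

```text
t 6.2 at [ 0.5908 -0.0375  0.0719] [ 3.131 -0.009  1.003] F [ 5.6 -2.8 -1.1] w 0.0141
shift [-0.0044 -0.0041 -0.0002] turn [ 0.01  -0.009 -0.007]
pics/top4.png n 112 46 arm 0.135 offaxis mm 0.1 mark c [127.   14.2] ang 0.162 edge dir 0.153[ WARN:0@21.974] global loadsave.cpp:1063 imwrite_ Unsupported depth image for selected encoder is fallbacked to CV_8U.
```

View pics/c4.png

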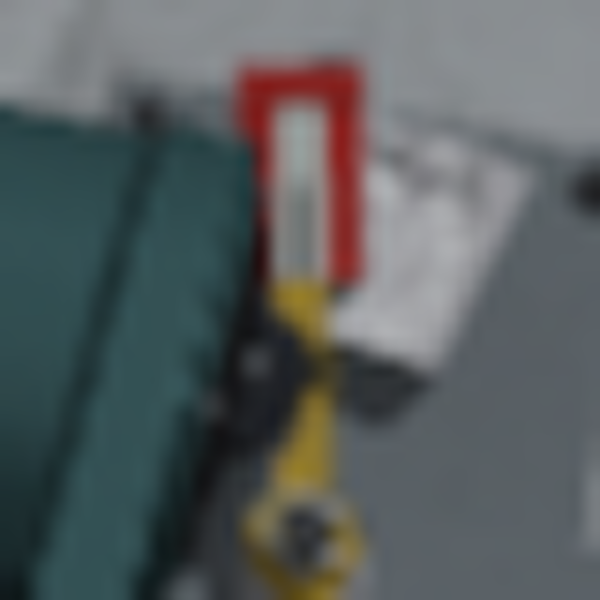

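Request:
step_arm:
  steps:
    - {"jaw": 0.2, "tx": 0, "ty": 0, "tz": 0, "ax": 0, "ay": 0, "az": 0}
    - {"jaw": 0.4, "tx": 0, "ty": 0, "tz": 0, "ax": 0, "ay": 0, "az": 0}
    - {"jaw": 0.5, "tx": 0, "ty": 0, "tz": 0, "ax": 0, "ay": 0, "az": 0}
    - {"jaw": 0.5, "tx": 0, "ty": 0, "tz": 0, "ax": 0, "ay": 0, "az": 0}
    - {"jaw": 0.5, "tx": 0, "ty": 0, "tz": -0.03, "ax": 0, "ay": 0, "az": 0}
    - {"jaw": 0.5, "tx": 0, "ty": 0, "tz": -0.07, "ax": 0, "ay": 0, "az": 0}
    - {"jaw": 0.5, "tx": 0, "ty": 0, "tz": -0.1, "ax": 0, "ay": 0, "az": 0}
    - {"jaw": 0.5, "tx": 0, "ty": 0, "tz": -0.13, "ax": 0, "ay": 0, "az": 0}

```text
time: 7.3
tool_pos: [0.5889, -0.0375, 0.2036]
ee_rot: [3.131, -0.01, 1.003]
wrist_force: [0.8, -0.8, -0.5]
width: 0.0468
```

```bash
python3 - <<'E'
from h import *
go([.41,-.166,.16],1.5)
E
```

```text
t 7.3 at [ 0.5889 -0.0375  0.2036] [ 3.131 -0.01   1.003] F [ 0.8 -0.8 -0.5] w 0.0468
shift [-0.2049 -0.0823  0.0407] turn [ 0.013 -0.007 -0.497]
```

Request:
step_arm:
  steps:
    - {"jaw": 0, "tx": -0.205, "ty": -0.08, "tz": 0, "ax": 0, "ay": 0, "az": 0.15}
    - {"jaw": 0, "tx": -0.205, "ty": -0.08, "tz": 0, "ax": 0, "ay": 0, "az": 0.3}
    - {"jaw": 0, "tx": -0.205, "ty": -0.08, "tz": 0, "ax": 0, "ay": 0, "az": 0.45}
    - {"jaw": 0, "tx": -0.205, "ty": -0.08, "tz": 0, "ax": 0, "ay": 0, "az": 0.6}
    - {"jaw": 0, "tx": -0.205, "ty": -0.08, "tz": 0, "ax": 0, "ay": 0, "az": 0.75}
    - {"jaw": 0, "tx": -0.205, "ty": -0.08, "tz": 0, "ax": 0, "ay": 0, "az": 0.9}
    - {"jaw": 0, "tx": -0.205, "ty": -0.08, "tz": 0, "ax": 0, "ay": 0, "az": 1.08}
    - {"jaw": 0, "tx": -0.205, "ty": -0.08, "tz": 0, "ax": 0, "ay": 0, "az": 1.08}

```text
time: 8.1
tool_pos: [0.411, -0.1674, 0.201]
ee_rot: [-3.138, -0.014, -0.078]
wrist_force: [0.2, -1.3, -0.4]
width: 0.0009
```

```bash
python3 - <<'E'
from h import *
U=np.array([.606,-.108,-.0765])
snap("top","top5.png"); ang("pics/top5.png")
print("UT wedge/top",[(round(s["confidence"],2),s["rect"]) for s in silhouettes("top","wedge")])
p,d=snap("scene","scene5.png")
K,o,r=cam("scene");R=Ro.from_euler("xyz",r).as_matrix()
h=cv2.cvtColor(p,cv2.COLOR_RGB2HSV).astype(int); m=(h[...,0]>5)&(h[...,0]<17)&(h[...,1]>170)&(h[...,2]>60)
m[:215]=0;m[250:]=0;m[:,:318]=0;m[:,350:]=0
uv=np.argwhere(m&(d>0))[:,::-1]; z=d[uv[:,1],uv[:,0]]
P=o+(np.c_[uv,np.ones(len(uv))]@np.linalg.inv(K).T*z[:,None])@R.T
Q=w2u(P,U)*1e3; print(len(Q),np.percentile(Q,[0,5,25,50,75,95,100],axis=0).round(0).tolist())
print(Q[Q[:,2]>55].round(0).tolist())
go(u2w([-.13,-.075,.055],U)[0],-.0765)
cv2.imwrite("pics/c5.png",np.hstack([cv2.resize(p[195:270,265:360,::-1],(480,379),interpolation=cv2.INTER_CUBIC),cv2.resize(cv2.imread("pics/top5.png")[190:230,295:335],(300,300)).repeat(1,0).__getitem__(slice(0,300)) if 0 else cv2.copyMakeBorder(cv2.resize(cv2.imread("pics/top5.png")[190:230,295:335],(300,300),interpolation=cv2.INTER_CUBIC),0,79,0,0,0)]))
E
```

```text
pics/top5.png n 129 65 arm 0.159 offaxis mm 0.5 mark c [128.7  14.5] ang 0.162 edge dir 0.153
UT wedge/top []
252 [[-87.0, -87.0, 8.0], [-84.0, -82.0, 40.0], [-79.0, -74.0, 50.0], [-62.0, -65.0, 55.0], [-44.0, -63.0, 60.0], [-29.0, -61.0, 86.0], [-14.0, -59.0, 90.0]]
[[-33.0, -78.0, 55.0], [-35.0, -79.0, 56.0], [-43.0, -78.0, 62.0], [-41.0, -84.0, 56.0], [-76.0, -78.0, 86.0], [-79.0, -79.0, 87.0], [-36.0, -72.0, 58.0], [-43.0, -82.0, 55.0], [-47.0, -81.0, 59.0], [-75.0, -73.0, 85.0], [-77.0, -74.0, 85.0], [-77.0, -78.0, 84.0], [-83.0, -75.0, 90.0], [-82.0, -80.0, 86.0], [-36.0, -64.0, 60.0], [-35.0, -69.0, 55.0], [-36.0, -71.0, 55.0], [-39.0, -72.0, 57.0], [-41.0, -74.0, 56.0], [-46.0, -76.0, 59.0], [-49.0, -76.0, 60.0], [-53.0, -79.0, 61.0], [-51.0, -84.0, 56.0], [-77.0, -67.0, 87.0], [-76.0, -72.0, 83.0], [-80.0, -71.0, 87.0], [-77.0, -78.0, 80.0], [-82.0, -76.0, 85.0], [-36.0, -65.0, 55.0], [-42.0, -69.0, 57.0], [-44.0, -73.0, 56.0], [-49.0, -76.0, 57.0], [-51.0, -78.0, 57.0], [-52.0, -80.0, 57.0], [-77.0, -60.0, 89.0], [-78.0, -63.0, 88.0], [-80.0, -64.0, 89.0], [-82.0, -66.0, 88
[... 1516 characters left out ...]
68.0], [-84.0, -67.0, 68.0], [-83.0, -72.0, 64.0], [-84.0, -75.0, 63.0], [-82.0, -81.0, 57.0], [-69.0, -63.0, 56.0], [-71.0, -63.0, 58.0], [-73.0, -65.0, 58.0], [-80.0, -61.0, 66.0], [-82.0, -62.0, 67.0], [-83.0, -65.0, 65.0], [-82.0, -70.0, 61.0], [-83.0, -72.0, 60.0], [-85.0, -78.0, 57.0], [-72.0, -60.0, 57.0], [-74.0, -65.0, 55.0], [-79.0, -62.0, 61.0], [-80.0, -65.0, 60.0], [-84.0, -65.0, 63.0], [-82.0, -70.0, 58.0], [-84.0, -72.0, 57.0], [-86.0, -73.0, 59.0], [-80.0, -61.0, 60.0], [-82.0, -63.0, 59.0], [-84.0, -64.0, 60.0], [-87.0, -65.0, 62.0]]
t 8.25 at [ 0.4113 -0.1672  0.2008] [-3.138 -0.014 -0.074] F [ 0.6  0.7 -0.1] w 0.0004
shift [0.0575 0.0018 0.1466] turn [-0.004 -0.014  0.003]
```

View pics/c5.png

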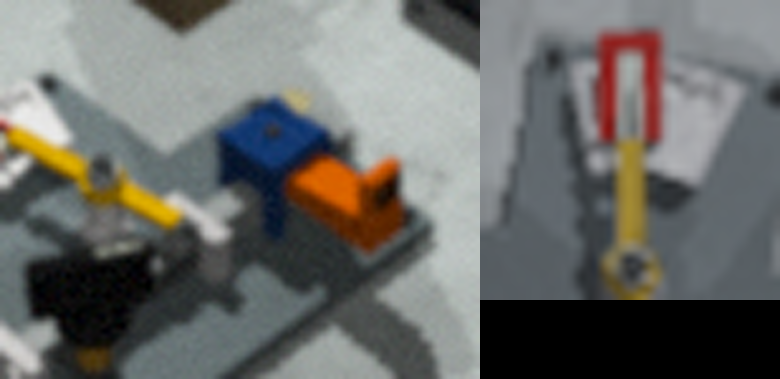

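Request:
step_arm:
  steps:
    - {"jaw": 0, "tx": 0.02, "ty": 0.001, "tz": 0.05, "ax": 0, "ay": -0.014, "az": 0}
    - {"jaw": 0, "tx": 0.04, "ty": 0.001, "tz": 0.1, "ax": 0, "ay": -0.014, "az": 0}
    - {"jaw": 0, "tx": 0.057, "ty": 0.001, "tz": 0.146, "ax": 0, "ay": -0.014, "az": 0}
    - {"jaw": 0, "tx": 0.057, "ty": 0.001, "tz": 0.146, "ax": 0, "ay": -0.014, "az": 0}
    - {"jaw": 0, "tx": 0.07, "ty": 0.001, "tz": 0.146, "ax": 0, "ay": -0.014, "az": 0}
    - {"jaw": 0, "tx": 0.08, "ty": 0.001, "tz": 0.146, "ax": 0, "ay": -0.014, "az": 0}
    - {"jaw": 0, "tx": 0.085, "ty": 0.001, "tz": 0.146, "ax": 0, "ay": -0.014, "az": 0}
    - {"jaw": 0, "tx": 0.09, "ty": 0.001, "tz": 0.146, "ax": 0, "ay": -0.014, "az": 0}

```text
time: 9.05
tool_pos: [0.505, -0.1752, 0.0587]
ee_rot: [-3.14, -0.004, -0.073]
wrist_force: [0.5, -0.3, -0.1]
width: 0.0004
```

Request:
step_arm:
  steps:
    - {"jaw": 0, "tx": 0.003, "ty": 0, "tz": 0, "ax": 0, "ay": 0, "az": 0}
    - {"jaw": 0, "tx": 0.006, "ty": 0, "tz": 0, "ax": 0, "ay": 0, "az": 0}
    - {"jaw": 0, "tx": 0.009, "ty": 0, "tz": 0.001, "ax": 0, "ay": 0, "az": 0}
    - {"jaw": 0, "tx": 0.012, "ty": 0, "tz": 0.002, "ax": 0, "ay": 0, "az": 0}
    - {"jaw": 0, "tx": 0.014, "ty": 0, "tz": 0.002, "ax": 0, "ay": 0, "az": 0}
    - {"jaw": 0, "tx": 0.015, "ty": 0, "tz": 0.003, "ax": 0, "ay": 0, "az": 0}

```text
time: 9.65
tool_pos: [0.5199, -0.1763, 0.0556]
ee_rot: [-3.14, -0.004, -0.073]
wrist_force: [-1.1, 0.3, 0.9]
width: 0.0006
```

Request:
step_arm:
  steps:
    - {"jaw": 0, "tx": 0.002, "ty": 0, "tz": 0, "ax": 0, "ay": 0, "az": 0}
    - {"jaw": 0, "tx": 0.004, "ty": 0, "tz": 0, "ax": 0, "ay": 0, "az": 0}
    - {"jaw": 0, "tx": 0.005, "ty": 0, "tz": 0.001, "ax": 0, "ay": 0, "az": 0}
    - {"jaw": 0, "tx": 0.006, "ty": 0, "tz": 0.001, "ax": 0, "ay": 0, "az": 0}
    - {"jaw": 0, "tx": 0.006, "ty": 0, "tz": 0.001, "ax": 0, "ay": 0, "az": 0}

```text
time: 10.15
tool_pos: [0.5259, -0.1767, 0.0544]
ee_rot: [-3.139, -0.004, -0.073]
wrist_force: [-2.0, -0.7, -0.5]
width: 0.0004
```

Request:
step_arm:
  steps:
    - {"jaw": 0, "tx": 0.001, "ty": 0, "tz": 0, "ax": 0, "ay": 0, "az": 0}
    - {"jaw": 0, "tx": 0.002, "ty": 0, "tz": 0, "ax": 0, "ay": 0, "az": 0}
    - {"jaw": 0, "tx": 0.003, "ty": 0, "tz": 0, "ax": 0, "ay": 0, "az": 0}
    - {"jaw": 0, "tx": 0.004, "ty": 0, "tz": 0, "ax": 0, "ay": 0, "az": 0}
    - {"jaw": 0, "tx": 0.004, "ty": 0, "tz": 0, "ax": 0, "ay": 0, "az": 0}

```text
time: 10.65
tool_pos: [0.5285, -0.1769, 0.0541]
ee_rot: [-3.139, 0.0, -0.074]
wrist_force: [-5.8, -0.7, 1.3]
width: 0.0008
```

Request:
step_arm:
  steps:
    - {"jaw": 0, "tx": 0.002, "ty": 0, "tz": 0, "ax": 0, "ay": 0, "az": 0}
    - {"jaw": 0, "tx": 0.003, "ty": 0, "tz": 0, "ax": 0, "ay": 0, "az": 0}
    - {"jaw": 0, "tx": 0.004, "ty": 0, "tz": 0, "ax": 0, "ay": 0, "az": 0}
    - {"jaw": 0, "tx": 0.004, "ty": 0, "tz": 0, "ax": 0, "ay": 0, "az": 0}
    - {"jaw": 0, "tx": 0.004, "ty": 0, "tz": 0, "ax": 0, "ay": 0, "az": 0}

```text
time: 11.15
tool_pos: [0.5291, -0.177, 0.0541]
ee_rot: [-3.139, 0.008, -0.074]
wrist_force: [-11.8, -0.6, 5.7]
width: 0.0007
```

Request:
step_arm:
  steps:
    - {"jaw": 0, "tx": 0.003, "ty": 0, "tz": 0, "ax": 0, "ay": 0, "az": 0}
    - {"jaw": 0, "tx": 0.005, "ty": 0, "tz": 0, "ax": 0, "ay": 0, "az": 0}
    - {"jaw": 0, "tx": 0.007, "ty": 0, "tz": 0, "ax": 0, "ay": 0, "az": 0}
    - {"jaw": 0, "tx": 0.008, "ty": 0, "tz": 0, "ax": 0, "ay": 0, "az": 0}
    - {"jaw": 0, "tx": 0.008, "ty": 0, "tz": 0, "ax": 0, "ay": 0, "az": 0}
    - {"jaw": 0, "tx": 0.008, "ty": 0, "tz": 0, "ax": 0, "ay": 0, "az": 0}

```text
time: 11.75
tool_pos: [0.5299, -0.177, 0.0542]
ee_rot: [-3.138, 0.025, -0.074]
wrist_force: [-21.6, 1.3, 11.6]
width: 0.0002
```

Request:
step_arm:
  steps:
    - {"jaw": 0, "tx": 0, "ty": 0, "tz": 0, "ax": 0, "ay": 0, "az": 0}
    - {"jaw": 0, "tx": -0.015, "ty": 0, "tz": 0, "ax": 0, "ay": -0.025, "az": 0}
    - {"jaw": 0, "tx": -0.04, "ty": 0, "tz": 0, "ax": 0, "ay": -0.025, "az": 0}
    - {"jaw": 0, "tx": -0.07, "ty": 0, "tz": 0, "ax": 0, "ay": -0.025, "az": 0}
    - {"jaw": 0, "tx": -0.1, "ty": 0, "tz": -0.04, "ax": 0, "ay": -0.025, "az": 0}
    - {"jaw": 0, "tx": -0.12, "ty": 0, "tz": -0.08, "ax": 0, "ay": -0.025, "az": 0}
    - {"jaw": 0, "tx": -0.12, "ty": 0, "tz": -0.12, "ax": 0, "ay": -0.025, "az": 0}
    - {"jaw": 0, "tx": -0.12, "ty": 0, "tz": -0.14, "ax": 0, "ay": -0.025, "az": 0}

```text
time: 12.55
tool_pos: [0.4151, -0.1695, 0.2021]
ee_rot: [-3.142, 0.041, -0.074]
wrist_force: [0.9, 0.5, 0.2]
width: 0.0004
```

```bash
python3 - <<'E'
from h import *
snap("top","top6.png"); ang("pics/top6.png"); p,d=snap("scene","scene6.png")
t=cv2.imread("pics/top6.png")
cv2.imwrite("pics/c6.png",np.hstack([cv2.resize(p[195:275,255:365,::-1],(500,364),interpolation=cv2.INTER_CUBIC),cv2.copyMakeBorder(cv2.resize(t[190:230,295:335],(300,300),interpolation=cv2.INTER_CUBIC),0,64,0,0,0)]))
go([.4,-.17,.2],-.07)
E
```

```text
pics/top6.png n 132 65 arm 0.158 offaxis mm 0.8 mark c [128.7  14.5] ang 0.162 edge dir 0.153
t 12.65 at [ 0.416  -0.1699  0.2017] [ 3.141  0.04  -0.074] F [ 1.2 -0.   0. ] w 0.0
shift [-0.0159  0.0013  0.0023] turn [ 0.     0.04  -0.004]
```

View pics/c6.png

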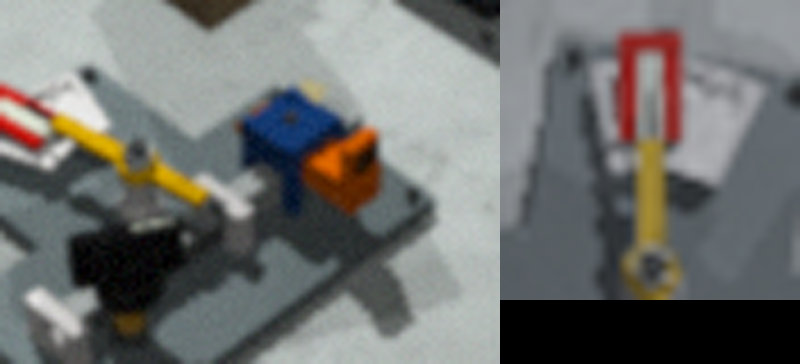

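Left crop: the wedge is in under the blue bridge, with its tail now near (355,170) and its nose showing behind the bridge at (255,108). Right crop: the pointer is centred on the white band, at about (650,95). The arm is clear of everything, so I'm handing in.

```bash
python3 -c "
from bench import *
print(close_job())"
```

```text
the job is handed in; nothing more can be done
None
```

I set the tension and locked it, then handed the job in at about 12.7 s with the gripper clear of everything.

- **Knob:** I turned it clockwise about 2.06 rad of gripper rotation. In the last top picture the arm stands at 0.158 rad, and the mark at 0.153 to 0.162 rad depending on how it is measured. The pointer shows in the middle of the white band.
- **Set mark:** It measured the same before and after the job, so it was not shifted.
- **Wedge:** I pushed it in about 20 mm until it stopped, then pressed on to about 22 N horizontally, slightly above the 10 to 20 N given. The pointer did not move when the wedge jammed. I did not tug the wedge to test the jam; I judged it by the firm stop and the last picture.
- **Checks that disagreed:** Just before I let go of the knob, with the gripper partly hiding the arm, it read 0.135 rad. With a clear view after release it read 0.159. The gripper's rotation also implied an arm angle about 0.02 rad larger than measured, probably small slip or alignment in the grip. I went by the pictures.
- **Bystanders:** The arm's path stayed clear of the other things on the table. I did not measure their positions again at the end.

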